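# Line up power modules on the test plate and test them

### The arm

A 7-joint arm with a two-finger parallel gripper is mounted at the origin on the work surface. World frame = base frame: x ahead of the robot, y to its left, z up, the work surface at z = 0. Lengths are in mm, angles in rad, forces in N, time in s.
With the tool pointing down it reaches from about 350 to 900 mm from the base axis. Payload 7.2 kg.
Tool frame: the origin (TCP) lies on the front face of the gripper's body, between the roots of the fingers; the fingertips stand 80 mm ahead of it and the grasp point (between the pads) lies arm.pinch_z ahead of it (arm.pinch_z is the distance from the TCP to the grasp point, in mm); z points along the fingers, y is the direction in which the jaws open and shut (so a half turn about z gives the same grasp; the last joint's range is limited). The gripper opens to 88 mm and grips with 3 to 60 N. Pads are 20 mm wide; open, the fingers measure 115 mm over their backs; the gripper's body (75 mm by 178 mm) begins 61 mm behind the grasp point.
Start: joints at [-1.218, 0.411, -0.013, 1.596, 0.006, 1.134, -0.082], TCP at [255.315, 570.474, 302.653] pointing down, gripper open.
Joint ranges: [-2.95, 2.95], [-0.29, 1.99], [-1.47, 1.44], [0.14, 2.54], [-1.03, 4.17], [0.13, 1.85], [-2.86, 2.86]. Speed limits (rad/s): [2.39, 2.39, 3.01, 3.01, 3.14, 3.14, 3.14].

### API

Orientations are given as a unit quaternion [x, y, z, w].
In Python, from station import arm gives the robot as it stands.
- The arm moves only by the tool carry_out, never from a script. Its argument "deltas" is a list of rows, each an object with "translation": the shift along the world's x, y, z in cm, a list of three; "dr": the turn, a rotation vector about the world's x, y, z in rad, a list of three; "claw": the closure in counts, from 0 (fully open) to 255 (shut). In form: [{"translation": [tx, ty, tz], "dr": [ax, ay, az], "claw": claw}, ...]. A call has 1 to 8 rows; each row shifts and turns the pose as measured when the row begins; what a row does not reach is not made up. A row lasts 1/10 s, in which the tool goes at most 50 mm and 8.59 degrees, less where a joint would pass 70% of its speed; a pose out of reach is approached as far as the arm can. A call is refused whole if a number of a shift passes 5 or a number of a turn 0.15, either way. A call with a gripper value outside its range is refused whole. The fingers move at their own pace and stop on an object; "newtons" is the grip in N (left out, the last holds). Time passes only in rows, so rows that do not move let the fingers close. It gives the time, the measured TCP pose, the force and the opening at its end, in the units of the state.
- arm.get_state(): the state, without advancing time (a new reading comes with each control period).
- arm.snapshot(name): name is "side" or "top" or "wrist"; returns the picture (384x512x3 uint8, red, green, blue); there is no depth.
- arm.camera_info(name): a dict with "fovy" (degrees; the focal length in pixels is half the picture's height over the tangent of half this angle, whatever the lens; pixels are square), "cx", "cy" (the principal point, pixels), "R" (3x3) and "t" (3): a world point X has camera coordinates R X + t; the wrist camera has in their place "tool_from_camera" (4x4, takes a point from camera to tool coordinates, whose origin is the TCP and whose axes are the flange's). Camera axes: x right, y down, z forward; pixel columns grow to the right and rows downward; lengths in mm; the calibration is good to about 2 mm. The wrist camera is an equidistant fisheye: a pixel r from the principal point sees the ray r / f radians off the axis. A picture is of the moment at which its call begins: read the wrist's pose just before it. camera_info takes no time and is no camera call.
- arm.close_job(): hands the job in, once; it reports no verdict.
The state is a dict: "clock": time; "joint_pos": joint angles; "joint_vel": joint speeds; "joint_torque": joint torques, N m; "tcp_pos": TCP position; "ee_rot": TCP orientation; "force": force on the tool from outside, world axes, zero at the start; "wrist_torque": the same for the moment, N m; "opening": finger opening in mm.
Only numpy, scipy, OpenCV 4.12 (cv2) and the standard library are available. Lean on these libraries where they do the work, as an engineer would, in place of code of your own. Each camera call takes 0.05 s, during which the arm holds its last target. There are 200 camera calls.

### The job

Slide each power module away from the robot across the aluminium test plate until the whole of its far edge, the one with the brass contacts, meets the scribed line, and stand one steel hold-down weight upright on the middle of each. With every module on the line under its weight, press the tester's plunger fully down to its stop and let it rise. Then stand all the weights back upright on the cork mat, and leave the modules lying with their edges on the line and the other things on the bench undisturbed.

Things in the scene. Friction and masses are not known exactly. Their poses are not given: they have to be found in the camera images.
- test_plate: fixed flat aluminium test plate 260 mm (its x, roughly away from the robot) x 500 mm (its y) x 10 mm thick, bolted to the bench. Origin: centre of its underside; its top is 10 mm above.
- line (a point): middle of the scribed line on the top face of the test plate: a black line 2 mm wide and 490 mm long that runs along the plate's y, 70 mm beyond the plate's centre. Axes as the plate's: x points across the line, away from the robot; no stop there, the plate goes on 60 mm past it.
- module1: power module: flat brick 90 mm (its x, away from the robot) x 100 mm (its y) x 16 mm, dark base, blue circuit board on top, 0.25 to 0.45 kg, too wide to grip; slides on the plate. Its far edge has a row of brass contacts. Origin: centre of its underside; the flat aluminium shield, 66 mm square, in the middle of its top is 16 mm above; components near the edges rise to 20 mm. May be absent.
- module1_left (a point): left end (its +y, seen from the robot) of this module's far edge, at its underside: 45 mm beyond its origin in x, +50 mm in y.
- module1_right (a point): right end of this module's far edge, at its underside: 45 mm beyond its origin in x, -50 mm in y.
- module2: power module: flat brick 90 mm (its x, away from the robot) x 100 mm (its y) x 16 mm, dark base, blue circuit board on top, 0.25 to 0.45 kg, too wide to grip; slides on the plate. Its far edge has a row of brass contacts. Origin: centre of its underside; the flat aluminium shield, 66 mm square, in the middle of its top is 16 mm above; components near the edges rise to 20 mm. May be absent.
- module2_left (a point): left end (its +y, seen from the robot) of this module's far edge, at its underside: 45 mm beyond its origin in x, +50 mm in y.
- module2_right (a point): right end of this module's far edge, at its underside: 45 mm beyond its origin in x, -50 mm in y.
- module3: power module: flat brick 90 mm (its x, away from the robot) x 100 mm (its y) x 16 mm, dark base, blue circuit board on top, 0.25 to 0.45 kg, too wide to grip; slides on the plate. Its far edge has a row of brass contacts. Origin: centre of its underside; the flat aluminium shield, 66 mm square, in the middle of its top is 16 mm above; components near the edges rise to 20 mm. May be absent.
- module3_left (a point): left end (its +y, seen from the robot) of this module's far edge, at its underside: 45 mm beyond its origin in x, +50 mm in y.
- module3_right (a point): right end of this module's far edge, at its underside: 45 mm beyond its origin in x, -50 mm in y.
- weight1: steel hold-down weight: round foot 56 mm in diameter, 18 mm high, with a round grip 24 mm in diameter above it, 52 mm high in all, 0.31 to 0.59 kg. Origin: centre of its underside.
- weight2: steel hold-down weight: round foot 56 mm in diameter, 18 mm high, with a round grip 24 mm in diameter above it, 52 mm high in all, 0.31 to 0.59 kg. Origin: centre of its underside.
- weight3: steel hold-down weight: round foot 56 mm in diameter, 18 mm high, with a round grip 24 mm in diameter above it, 52 mm high in all, 0.31 to 0.59 kg. Origin: centre of its underside.
- weight_mat: fixed cork mat 220 mm (its x) x 100 mm (its y) x 6 mm thick on which the three weights stand in a row along its x; to the left or right of the test plate. Origin: centre of its underside; its top is 6 mm above.
- tester: fixed grey tester box 130 (x) x 110 (y) x 60 mm high, on the other side of the test plate from the mat, with a spring plunger on top. Origin: centre of its underside.
- plunger_head (a point): centre of the top of the plunger's black round head (38 mm in diameter, 10 mm thick), 100 mm above the bench when up, 88 mm when fully down.
- plunger (a joint): travel of the plunger, straight down: 0 up, 0.012 m fully down on its stop. Spring: about 2.5 N to start, 8.5 N at the stop; it rises by itself when let go.
- stepper: bystander: black stepper motor, 57 x 57 x 50 mm with a shaft on top, near a far corner of the test plate. Origin: centre of its underside.
- carton: bystander: cardboard carton 80 x 60 x 45 mm. Origin: centre of its underside.
- case: bystander: blue soft-edged case 100 x 65 x 40 mm. Origin: centre of its underside.
- chuck_key: bystander: small steel T-shaped drill chuck key, 77 x 60 x 15 mm, lying flat. Origin: under its middle.

How it is judged:
By the outcome, as a careful person would: the job done as asked, in the order asked, and still so for the second after the job is handed in, with the robot touching nothing.
Of module1, module2, module3 only 2 to 3 are there at a start; the rules pass over those that are not, and their reading is None.
At some moment in a run one of module1, module2, module3 may be knocked a few centimetres aside while the robot is not near it.
It also fails if it takes over 210 s, if anything falls off the work surface, if the arm or the gripper's body presses on something with over 40 N, if the wrist force passes 120 N, or if a joint passes its speed limit or range.

## Working session

There is one attempt and no reset: what is moved stays moved. The work goes in short steps, Python scripts to look and compute and a tool call to move; the robot and the scene stay as the last step left them, time stands still between calls to the robot, and variables do not carry over. Pictures are saved under pics/ and viewed, about 12 in all and at most 16, crops included, and the job is handed in when it is done.

Besides the shell and the picture viewer there is one more tool, called after "Emit:" as name(argument=value, ...) on one line, values as JSON. carry_out: Moves the arm, as the interface text tells. Its arguments: {"type":"object","properties":{"deltas":{"type":"array","items":{"type":"object","properties":{"translation":{"type":"array","items":{"type":"number"}},"dr":{"type":"array","items":{"type":"number"}},"claw":{"type":"number"}}}},"newtons":{"type":"number"}},"required":["deltas"]}

```bash
ls; mkdir -p pics; python3 - <<'E'
from station import arm
import cv2
s=arm.get_state(); print({k:s[k] for k in('clock','tcp_pos','ee_rot','force','opening')},arm.pinch_z)
for n in('top','side'):
    cv2.imwrite(f'pics/{n}0.png',cv2.resize(arm.snapshot(n)[:,:,::-1],(800,600),interpolation=cv2.INTER_CUBIC)); print(n,arm.camera_info(n))
print(arm.camera_info('wrist'))
E
```

```text
pics
{'clock': 0.0, 'tcp_pos': array([255.18431633, 570.12666274, 301.82768297]), 'ee_rot': array([ 2.08828708e-01,  9.77951915e-01, -7.81612637e-04, -1.04735849e-04]), 'force': array([ 0.39153814,  0.07574661, -0.95210197]), 'opening': 87.53100669586965} 61.3
top {'fovy': 49.43285649373371, 'cx': 249.28820245410887, 'cy': 186.3888376274393, 'R': array([[ 2.17717075e-03, -9.99839905e-01, -1.77601613e-02],
       [-9.95215646e-01, -4.31624673e-04, -9.77017493e-02],
       [ 9.76784421e-02,  1.78879037e-02, -9.95057257e-01]]), 't': array([  10.00486084,  566.27946685, 1352.25611268])}
side {'fovy': 51.08199002097934, 'cx': 255.07869009643474, 'cy': 190.1805753146949, 'R': array([[ 0.98951112, -0.14432417, -0.00618692],
       [-0.11695673, -0.77526652, -0.62071164],
       [ 0.08478718,  0.61492467, -0.78401453]]), 't': array([-569.21514984,  118.24949599, 1211.60058104])}
{'fovy': 65.70646984690485, 'cx': 251.65539975382237, 'cy': 195.1373428846921, 'tool_from_camera': array([[ 6.03483490e-04, -9.70206845e-01, -2.42277349e-01,
         6.69008047e+01],
       [ 9.99999322e-01,  3.44104735e-04,  1.11289938e-03,
         4.85761502e-01],
       [-9.96373813e-04, -2.42277857e-01,  9.70206394e-01,
        -8.30858416e+01],
       [ 0.00000000e+00,  0.00000000e+00,  0.00000000e+00,
         1.00000000e+00]])}
```

View pics/top0.png

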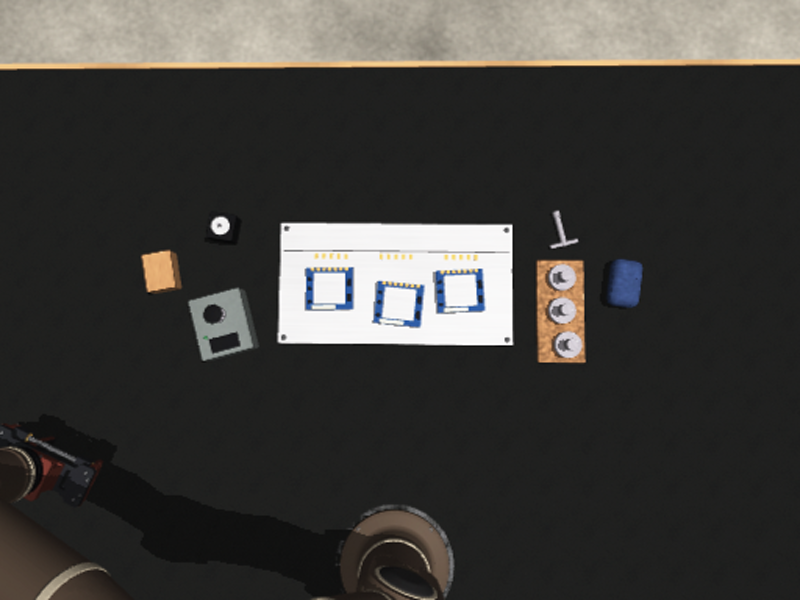

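View pics/side0.png

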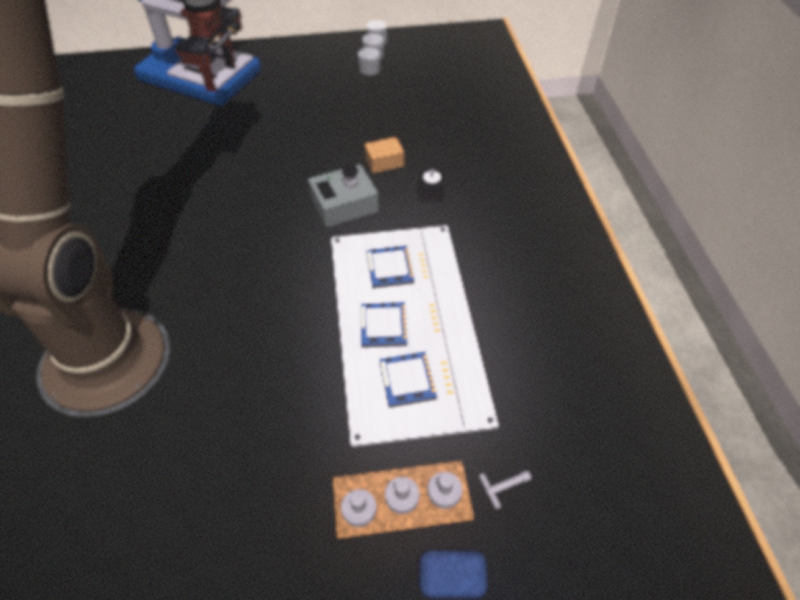

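Top view: the plate spans px 280–512 × 223–345, the line is at row ~250, and there are three modules at (330,288), (398,304) and (460,290). The tester is on the left at (222,325) and the mat with three weights is on the right at (562,310).

```bash
cat > h.py <<'E'
from station import arm
import numpy as np, cv2
from scipy.spatial.transform import Rotation as Ro
def cam(n):
    c=arm.camera_info(n); f=192/np.tan(np.radians(c['fovy']/2)); s=arm.get_state(); im=arm.snapshot(n)
    if n=='wrist':
        T=c['tool_from_camera']; Rt=Ro.from_quat(s['ee_rot']).as_matrix()
        R=Rt@T[:3,:3]; o=Rt@T[:3,3]+s['tcp_pos']
    else: R=c['R'].T; o=-R@c['t']
    def ray(p,z):
        p=np.atleast_2d(np.asarray(p,float)).reshape(-1,2)-[c['cx'],c['cy']]
        if n=='wrist':
            r=np.linalg.norm(p,axis=1,keepdims=True)+1e-9; th=r/f
            d=np.hstack([p/r*np.sin(th),np.cos(th)])
        else: d=np.hstack([p/f,np.ones((len(p),1))])
        d=d@R.T
        return (o+d*((z-o[2])/d[:,2:]))[:,:2]
    return im,ray
def blobs(mask,amin):
    cs,_=cv2.findContours(mask.astype(np.uint8),cv2.RETR_EXTERNAL,cv2.CHAIN_APPROX_NONE)
    return [c for c in cs if cv2.contourArea(c)>amin]
def rect(P):
    (c,(w,h),a)=cv2.minAreaRect(P.astype(np.float32))
    if a>45:a-=90;w,h=h,w
    return np.round(c,1),np.round([w,h],1),round(a,2)
def blue(im):
    r,g,b=[im[:,:,i].astype(int) for i in range(3)]; return (b>r+30)&(b>g+15)
E
python3 - <<'E'
from h import *
im,ray=cam('top'); g=im.min(2)
for c in blobs(cv2.morphologyEx((g>120).astype(np.uint8),cv2.MORPH_OPEN,np.ones((3,3)))*(np.arange(384)[:,None]>100),30):
    print('light',rect(c[:,0])[0:2],'plate',rect(ray(c,10)),)
for c in blobs(blue(im),60): print('blue',rect(ray(c,26)))
r,gg,b=[im[:,:,i].astype(int) for i in range(3)]
for c in blobs((r>b+40)&(np.arange(384)[:,None]>100),60): print('orange',rect(c[:,0])[0],rect(ray(c,6)))
sub=im[180:240,110:175].astype(int)
for c in blobs((sub.max(2)<45),60): c=c+np.array([110,180]); print('dark',rect(c[:,0])[:2],rect(ray(c,100)))
m=(abs(gg-110)<35)&(abs(r-gg)<20)&(np.arange(512)[None]<170)&(np.arange(384)[:,None]>100)
for c in blobs(m,200): print('box',rect(ray(c,60)))
cr=im[130:245,80:430]; cv2.imwrite('pics/a.png',cv2.resize(cr[:,:,::-1],None,fx=2.28,fy=2.28,interpolation=cv2.INTER_CUBIC))
E
```

```text
light (array([ 32.5, 376.5]), array([ 5.7, 21.2])) plate (array([-50.5, 711.5]), array([66.6, 18.5]), -44.67)
light (array([364.5, 220. ]), array([15., 16.])) plate (array([ 456.5, -370.7]), array([52.8, 49.3]), 0.13)
light (array([360.5, 198. ]), array([15., 16.])) plate (array([ 529.4, -359.2]), array([53.3, 49.6]), 0.07)
light (array([140.8, 207.1]), array([33. , 39.3])) plate (array([498.7, 374.6]), array([131.1, 110.2]), 15.34)
light (array([360.5, 177. ]), array([15., 16.])) plate (array([ 601.7, -362.7]), array([56.9, 47.2]), 15.34)
light (array([252.5, 181.5]), array([149.,  77.])) plate (array([5.863e+02, 4.000e-01]), array([260. , 500.4]), -0.5)
light (array([359.5, 148. ]), array([ 4.3, 17.1])) plate (array([ 698.1, -359.7]), array([57.8, 14.6]), 10.61)
light (array([140.5, 144. ]), array([11., 10.])) plate (array([712.7, 381.5]), array([34.5, 38. ]), -0.07)
blue (array([541.2,  -8.1]), array([ 90.1, 100.7]), -5.74)
blue (array([ 569. , -138.1]), array([ 90.6, 101.4]), 2.93)
blue (array([574.5, 139.8]), array([86.8, 97.4]), 0.05)
blue (array([ 585. , -486.9]), array([98.9, 61.8]), -8.36)
orange [358.2 198.5] (array([ 528.6, -352.5]), array([217.9, 101.7]), -0.52)
orange [102.7 173.1] (array([612.9, 508.7]), array([88.3, 75.7]), 10.93)
dark (array([142. , 209.5]), array([64., 59.])) (array([487. , 345.9]), array([184.9, 205.4]), 0.15)
```

Emit:
carry_out(deltas=[{"translation":[3,-5,0],"dr":[0,0,0.14],"claw":80},{"translation":[3,-5,0],"dr":[0,0,0.14],"claw":80},{"translation":[3,-5,0],"dr":[0,0,0.14],"claw":80},{"translation":[3,-5,0],"dr":[0,0,0],"claw":80},{"translation":[3,-5,0],"dr":[0,0,0],"claw":80},{"translation":[3,-5,0],"dr":[0,0,0],"claw":80},{"translation":[2,-5,0],"dr":[0,0,0],"claw":80},{"translation":[2,-5,0],"dr":[0,0,0],"claw":80}])

```text
clock: 0.95
tcp_pos: [443.5, 217.2, 299.6]
ee_rot: [-0.013, 1.0, -0.001, -0.002]
force: [1.4, 0.5, 0.2]
opening: 60.3
```

The top view checks out against the given sizes: plate centre (586.3, 0.4), yaw −0.5°, 260×500. The modules come out near 90×100. I'll refine with the wrist camera over the plate.

Emit:
carry_out(deltas=[{"translation":[1,-4.5,0],"dr":[0,0,-0.03],"claw":80},{"translation":[0,-4.5,0],"dr":[0,0,0],"claw":80},{"translation":[0,-4.5,0],"dr":[0,0,0],"claw":80},{"translation":[0,-4.5,0],"dr":[0,0,0],"claw":80},{"translation":[0,-3.7,0],"dr":[0,0,0],"claw":80},{"translation":[0,0,0],"dr":[0,0,0],"claw":80}])

```text
clock: 1.55
tcp_pos: [453.7, -16.1, 299.6]
ee_rot: [0.008, 1.0, -0.002, -0.001]
force: [0.4, 0.4, -0.1]
opening: 60.6
```

```bash
cat >> h.py <<'E'
def plateview(save=None):
    """wrist look at plate: line fit (x = a+b*y), modules rect, returns dict"""
    s=arm.get_state(); print('t',round(s['clock'],2),'tcp',s['tcp_pos'].round(1),'yaw',Ro.from_quat(s['ee_rot']).as_matrix()[:2,1].round(4),'F',s['force'].round(1))
    im,ray=cam('wrist')
    if save: cv2.imwrite(save,cv2.resize(im[:,:,::-1],(800,600),interpolation=cv2.INTER_CUBIC))
    # line: darkest along each image column near expected x=656
    g=im.mean(2); v,u=np.mgrid[0:384,0:512]; W=ray(np.stack([u.ravel(),v.ravel()],1),10).reshape(384,512,2)
    pts=[]
    for j in range(0,512,3):
        col=W[:,j]; k=np.where((abs(col[:,0]-657)<14)&(abs(col[:,1])<235))[0]
        if len(k)<5: continue
        q=g[k,j]; base=np.median(q); w=np.clip(base-q-25,0,None)
        if w.sum()>10 and base>120: pts.append((w@col[k]/w.sum()))
    pts=np.array(pts); L=None
    if len(pts)>10:
        for _ in range(4):
            L=np.polyfit(pts[:,1],pts[:,0],1); r=pts[:,0]-np.polyval(L,pts[:,1]); pts=pts[abs(r)<max(2*r.std(),.5)]
        print('line x0 %.2f slope %.4f n %d sd %.2f'%(L[1],L[0],len(pts),r.std()))
    for c in blobs(blue(im),300):
        P=ray(c,26); R=rect(P)
        if abs(R[0][0]-580)<110 and abs(R[0][1])<230 and min(R[1])>70:
            a=np.radians(R[2]); far=R[0]+R[1][0]/2*np.array([np.cos(a),np.sin(a)]); far=R[0]+45*np.array([np.cos(a),np.sin(a)])
            print('mod',R,'far mid gap to line',None if L is None else round(float(np.polyval(L,far[1])-far[0]),1))
    return im,ray,W
E
python3 -c "
from h import *
plateview('pics/w1.png')"
```

```text
t 1.55 tcp [453.7 -16.1 299.6] yaw [0.0155 0.9999] F [ 0.4  0.4 -0.1]
line x0 656.97 slope 0.0110 n 37 sd 0.30
mod (array([539.5,  -7.5]), array([ 90. , 100.4]), -5.66) far mid gap to line 72.6
```

View pics/w1.png

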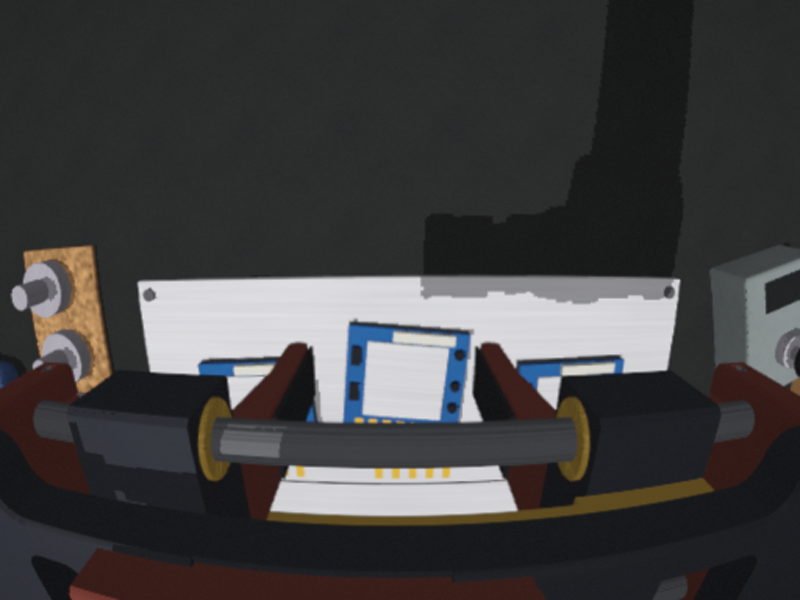

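The wrist view shows the gripper hiding the lower half of the image, so checks need the TCP further forward. The line is at x≈657, which agrees with the top view. First I push the middle module with two open fingertips, stopping short.

Emit:
carry_out(deltas=[{"translation":[0.3,0.8,-5],"dr":[0,0,0.006],"claw":80},{"translation":[0,0,-5],"dr":[0,0,0],"claw":80},{"translation":[0,0,-5],"dr":[0,0,0],"claw":80},{"translation":[0,0,-4],"dr":[0,0,0],"claw":80},{"translation":[0,0,-1],"dr":[0,0,0],"claw":80},{"translation":[0,0,0],"dr":[0,0,0],"claw":80}])

```text
clock: 2.2
tcp_pos: [458.5, 2.1, 96.2]
ee_rot: [0.0, 1.0, 0.001, 0.002]
force: [0.5, 0.2, 1.1]
opening: 60.6
```

Emit:
carry_out(deltas=[{"translation":[0.3,-1,-0.2],"dr":[0,0,-0.009],"claw":80},{"translation":[1,0,0],"dr":[0,0,0],"claw":80},{"translation":[1,0,0],"dr":[0,0,0],"claw":80},{"translation":[1,0,0],"dr":[0,0,0],"claw":80},{"translation":[1,0,0],"dr":[0,0,0],"claw":80},{"translation":[1,0,0],"dr":[0,0,0],"claw":80},{"translation":[1,0,0],"dr":[0,0,0],"claw":80},{"translation":[1,0,0],"dr":[0,0,0],"claw":80}])

```text
clock: 3.0
tcp_pos: [539.5, -7.7, 100.3]
ee_rot: [0.005, 1.0, 0.002, 0.005]
force: [-5.2, -0.0, 1.8]
opening: 60.7
```

```bash
python3 -c "
from h import *
plateview()"
```

```text
t 3.0 tcp [539.5  -7.7 100.3] yaw [0.0092 0.9999] F [-5.2 -0.   1.8]
```

Emit:
carry_out(deltas=[{"translation":[0.5,0,-0.4],"dr":[0,0.01,0],"claw":80},{"translation":[0.5,0,0],"dr":[0,0,0],"claw":80},{"translation":[0,0,0],"dr":[0,0,0],"claw":80}])

```text
clock: 3.35
tcp_pos: [552.4, -7.5, 95.9]
ee_rot: [0.005, 1.0, 0.002, 0.001]
force: [0.8, -0.1, 0.3]
opening: 60.5
```

Emit:
carry_out(deltas=[{"translation":[-1,0,0],"dr":[0,0,0],"claw":80},{"translation":[-1,0,0],"dr":[0,0,0],"claw":80},{"translation":[0,0,5],"dr":[0,0,0],"claw":80},{"translation":[3,0,5],"dr":[0,0,0],"claw":80},{"translation":[5,0,5],"dr":[0,0,0],"claw":80},{"translation":[5,0,4],"dr":[0,0,0],"claw":80},{"translation":[0,0,0],"dr":[0,0,0],"claw":80}])

```text
clock: 4.05
tcp_pos: [633.1, -7.7, 267.5]
ee_rot: [0.005, 1.0, 0.002, -0.0]
force: [0.0, 0.8, -0.2]
opening: 60.1
```

```bash
python3 -c "
from h import *
plateview('pics/w2.png')"
```

```text
t 4.05 tcp [633.1  -7.7 267.5] yaw [0.0093 0.9999] F [ 0.   0.8 -0.2]
line x0 650.81 slope -0.0192 n 85 sd 1.96
mod (array([607.7,  -5.3]), array([88.8, 99.8]), -0.5) far mid gap to line -1.8
mod (array([573.7, 139.3]), array([ 89.3, 100.6]), 0.26) far mid gap to line 29.4
mod (array([ 569.2, -136.8]), array([ 89.8, 100.9]), 2.89) far mid gap to line 39.3
```

View pics/w2.png

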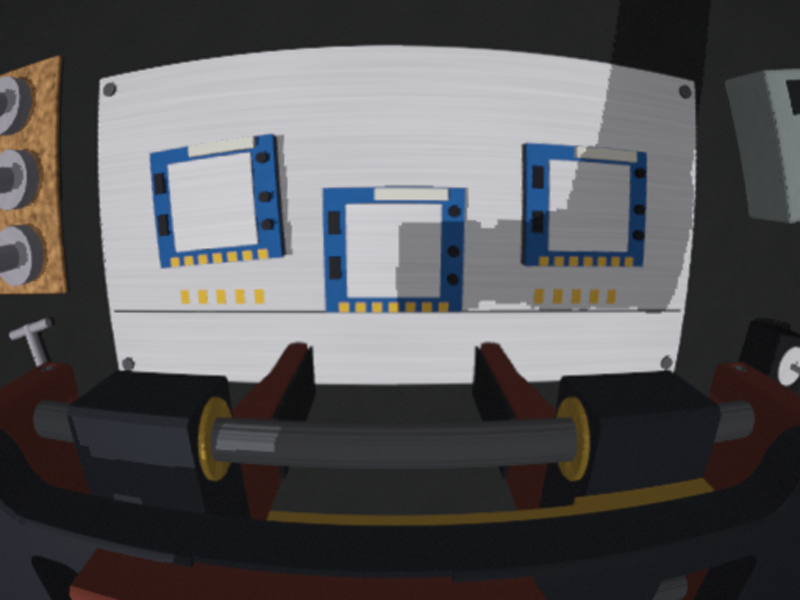

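```bash
cat > e.py <<'E'
import re
s=open('h.py').read()
a=s.index('    pts=[]\n'); b=s.index("    pts=np.array(pts); L=None")
s=s[:a]+'''    pts=[]; bh=cv2.morphologyEx(cv2.GaussianBlur(im,(1,3),0).mean(2).astype(np.float32),cv2.MORPH_BLACKHAT,np.ones((7,1)))
    for j in range(0,512,2):
        col=W[:,j]; k=np.where((abs(col[:,0]-657)<8)&(abs(col[:,1])<235))[0]
        if len(k)<5 or bh[k,j].max()<25: continue
        i=k[bh[k,j].argmax()]; kk=np.arange(i-2,i+3); w=bh[kk,j]; pts.append(w@col[kk]/w.sum())
'''+s[b:]
s=s.replace("L=np.polyfit(pts[:,1],pts[:,0],1); r=","L=np.polyfit(pts[:,1],pts[:,0],1) if _ else [0.009,np.median(pts[:,0]-0.009*pts[:,1])]; r=")
open('h.py','w').write(s)
E
python3 e.py; python3 -c "
from h import *
plateview()"
```

```text
t 4.1 tcp [630.3  -8.  265.1] yaw [0.0098 0.9999] F [-0.9 -0.1  0.3]
line x0 656.45 slope 0.0086 n 108 sd 0.12
mod (array([607.6,  -5.2]), array([ 89.2, 100.1]), -0.61) far mid gap to line 3.8
mod (array([573.6, 139.5]), array([ 88.9, 100.5]), 0.33) far mid gap to line 39.1
mod (array([ 569.2, -136.9]), array([ 89.7, 100.9]), 2.86) far mid gap to line 41.1
```

Emit:
carry_out(deltas=[{"translation":[-5,0.2,0],"dr":[0,0,0],"claw":80},{"translation":[-5,0,-2],"dr":[0,0,0],"claw":80},{"translation":[0,0,-5],"dr":[0,0,0],"claw":80},{"translation":[0,0,-5],"dr":[0,0,0],"claw":80},{"translation":[0,0,-4],"dr":[0,0,0],"claw":80},{"translation":[0,0,0],"dr":[0,0,0],"claw":80}])

```text
clock: 4.75
tcp_pos: [513.4, -6.1, 94.7]
ee_rot: [0.005, 1.0, 0.002, -0.011]
force: [-1.5, -0.7, 0.2]
opening: 60.1
```

Emit:
carry_out(deltas=[{"translation":[1,0,0],"dr":[0,-0.022,0],"claw":80},{"translation":[1,0,0],"dr":[0,0,0],"claw":80},{"translation":[1,0,0],"dr":[0,0,0],"claw":80},{"translation":[0.5,0,0],"dr":[0,0,0],"claw":80},{"translation":[0,0,0],"dr":[0,0,0],"claw":80}])

```text
clock: 5.25
tcp_pos: [552.1, -6.4, 99.9]
ee_rot: [0.005, 1.0, 0.002, 0.003]
force: [-1.5, 0.2, -0.6]
opening: 60.1
```

Emit:
carry_out(deltas=[{"translation":[0.15,0,-0.2],"dr":[0,0.004,0],"claw":80},{"translation":[0.15,0,0],"dr":[0,0,0],"claw":80},{"translation":[0,0,0],"dr":[0,0,0],"claw":80}])

```text
clock: 5.55
tcp_pos: [554.4, -6.4, 98.5]
ee_rot: [0.005, 1.0, 0.002, -0.0]
force: [0.4, -0.8, 0.2]
opening: 60.2
```

Emit:
carry_out(deltas=[{"translation":[0.2,0,0],"dr":[0,0,0],"claw":80},{"translation":[0,0,0],"dr":[0,0,0],"claw":80}])

```text
clock: 5.75
tcp_pos: [555.8, -6.4, 98.4]
ee_rot: [0.005, 1.0, 0.002, -0.001]
force: [0.2, -1.2, -0.5]
opening: 60.2
```

Emit:
carry_out(deltas=[{"translation":[-2.5,0,0],"dr":[0,0,0],"claw":80},{"translation":[-3,0,0],"dr":[0,0,0],"claw":80},{"translation":[0,4,1],"dr":[0,0,0],"claw":80},{"translation":[0,4,0],"dr":[0,0,0],"claw":80},{"translation":[0,4,0],"dr":[0,0,0],"claw":80},{"translation":[0,2.5,-1],"dr":[0,0,0],"claw":80},{"translation":[0,0,0],"dr":[0,0,0],"claw":80}])

```text
clock: 6.45
tcp_pos: [503.3, 142.2, 100.2]
ee_rot: [0.008, 1.0, 0.003, 0.006]
force: [-0.4, 0.4, 0.5]
opening: 60.0
```

Emit:
carry_out(deltas=[{"translation":[0.8,-0.2,-0.4],"dr":[0,0.01,0.007],"claw":80},{"translation":[1,0,0],"dr":[0,0,0],"claw":80},{"translation":[1,0,0],"dr":[0,0,0],"claw":80},{"translation":[1,0,0],"dr":[0,0,0],"claw":80},{"translation":[0.6,0,0],"dr":[0,0,0],"claw":80},{"translation":[0.2,0,0],"dr":[0,0,0],"claw":80},{"translation":[0,0,0],"dr":[0,0,0],"claw":80}])

```text
clock: 7.15
tcp_pos: [554.2, 134.8, 96.1]
ee_rot: [0.007, 1.0, 0.002, -0.0]
force: [-2.2, 0.4, 0.8]
opening: 60.2
```

Emit:
carry_out(deltas=[{"translation":[0.2,0.1,0],"dr":[0,0,0.005],"claw":80},{"translation":[0.1,0,0],"dr":[0,0,0],"claw":80},{"translation":[0,0,0],"dr":[0,0,0],"claw":80}])

```text
clock: 7.45
tcp_pos: [556.7, 135.3, 96.0]
ee_rot: [0.005, 1.0, 0.002, -0.001]
force: [-1.5, -0.2, -0.8]
opening: 60.3
```

Emit:
carry_out(deltas=[{"translation":[-2.5,0,0],"dr":[0,0,0],"claw":80},{"translation":[-4,0,0],"dr":[0,0,0],"claw":80},{"translation":[0,-5,1],"dr":[0,0,0],"claw":80},{"translation":[0,-5,0],"dr":[0,0,0],"claw":80},{"translation":[0,-5,0],"dr":[0,0,0],"claw":80},{"translation":[0,-5,0],"dr":[0,0,0],"claw":80},{"translation":[0,-5,0],"dr":[0,0,0],"claw":80},{"translation":[0,-2.5,-1],"dr":[0,0,0],"claw":80}])

```text
clock: 8.25
tcp_pos: [494.4, -138.2, 99.7]
ee_rot: [-0.004, 1.0, 0.003, 0.009]
force: [0.7, 0.7, 0.3]
opening: 60.3
```

Emit:
carry_out(deltas=[{"translation":[0.8,0.2,-0.4],"dr":[0,0.018,-0.017],"claw":80},{"translation":[1,0,0],"dr":[0,0,0],"claw":80},{"translation":[1,0,0],"dr":[0,0,0],"claw":80},{"translation":[1,0,0],"dr":[0,0,0],"claw":80},{"translation":[1,0,0],"dr":[0,0,0],"claw":80},{"translation":[0.5,0,0],"dr":[0,0,0],"claw":80},{"translation":[0.2,0,0],"dr":[0,0,0],"claw":80},{"translation":[0,0,0],"dr":[0,0,0],"claw":80}])

```text
clock: 9.05
tcp_pos: [554.7, -136.0, 95.6]
ee_rot: [0.004, 1.0, 0.002, 0.001]
force: [-0.3, -0.4, 0.5]
opening: 60.0
```

Now I back off, lift to the viewing pose and check.

Emit:
carry_out(deltas=[{"translation":[-2,0,0],"dr":[0,0,0],"claw":80},{"translation":[-1,0,2],"dr":[0,0,0],"claw":80},{"translation":[0,1,5],"dr":[0,0,0],"claw":80},{"translation":[3,4,5],"dr":[0,0,0],"claw":80},{"translation":[4,4,5],"dr":[0,0,0],"claw":80},{"translation":[4,4,0],"dr":[0,0,0],"claw":80},{"translation":[0,0,0],"dr":[0,0,0],"claw":80}])

```text
clock: 9.75
tcp_pos: [610.0, -29.1, 243.5]
ee_rot: [0.006, 1.0, 0.003, 0.003]
force: [-0.8, 0.4, -1.0]
opening: 60.3
```

```bash
python3 -c "
from h import *
plateview('pics/w3.png')"
```

```text
t 9.75 tcp [610.  -29.1 243.5] yaw [0.0119 0.9999] F [-0.8  0.4 -1. ]
line x0 654.51 slope 0.0078 n 108 sd 1.86
mod (array([612. , 133.6]), array([ 90. , 101.6]), -0.66) far mid gap to line -1.5
mod (array([ 609.9, -134.5]), array([ 90.1, 100.9]), -0.43) far mid gap to line -1.4
mod (array([610.8,  -5.3]), array([ 89.7, 100. ]), -0.8) far mid gap to line -1.3
```

```bash
cat > e.py <<'E'
s=open('h.py').read()
s=s.replace("    pts=np.array(pts); L=None","    cy=[q[0][1] for q in (rect(ray(c,26)) for c in blobs(blue(im),300)) if min(q[1])>70 and abs(q[0][1])<230]\n    pts=np.array([p for p in pts if all(abs(p[1]-y)>55 for y in cy)]); L=None")
open('h.py','w').write(s)
E
python3 e.py; python3 -c "
from h import *
plateview('pics/w3.png')"
```

```text
t 9.8 tcp [608.6 -32.7 243.8] yaw [0.0151 0.9999] F [ 0.5 -1.   0.8]
line x0 656.48 slope 0.0090 n 44 sd 0.10
mod (array([611.8, 133.3]), array([ 89.8, 101.1]), -0.5) far mid gap to line 0.9
mod (array([ 609.9, -134.4]), array([ 90. , 100.5]), -0.44) far mid gap to line 0.4
mod (array([610.9,  -5.3]), array([ 89.7, 100. ]), -0.49) far mid gap to line 0.5
```

View pics/w3.png

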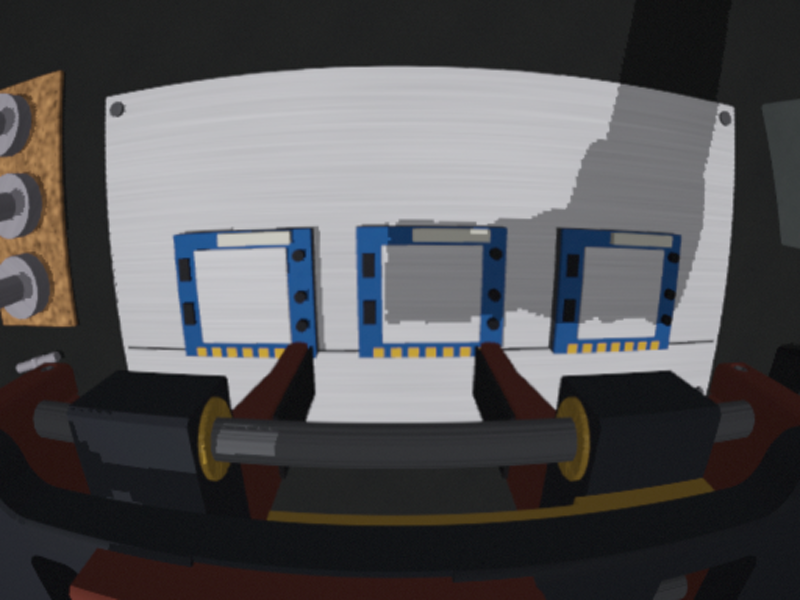

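All three modules are on the line within 1 mm, with yaw matched. Next I look at the weights.

Emit:
carry_out(deltas=[{"translation":[0,-5,1],"dr":[0,0,0],"claw":80},{"translation":[0,-5,0],"dr":[0,0,0],"claw":80},{"translation":[0,-5,0],"dr":[0,0,0],"claw":80},{"translation":[0,-5,0],"dr":[0,0,0],"claw":80},{"translation":[0,-5,0],"dr":[0,0,0],"claw":80},{"translation":[0,-5,0],"dr":[0,0,0],"claw":80},{"translation":[0,0,0],"dr":[0,0,0],"claw":80}])

```text
clock: 10.55
tcp_pos: [594.1, -341.5, 249.6]
ee_rot: [0.011, 1.0, 0.001, -0.003]
force: [-0.9, 0.3, 0.2]
opening: 60.1
```

```bash
cat >> h.py <<'E'
def matview(save=None):
    s=arm.get_state(); print('t',round(s['clock'],2),'tcp',s['tcp_pos'].round(1),'q',s['ee_rot'].round(3))
    im,ray=cam('wrist')
    if save: cv2.imwrite(save,cv2.resize(im[:,:,::-1],(800,600),interpolation=cv2.INTER_CUBIC))
    r,g,b=[im[:,:,i].astype(int) for i in range(3)]
    v,u=np.mgrid[0:384,0:512]; uv=np.stack([u.ravel(),v.ravel()],1)
    def near(z): W=ray(uv,z).reshape(384,512,2); return (abs(W[:,:,0]-528)<125)&(abs(W[:,:,1]+352)<70)
    m=near(6)&(r>b+35)
    c=max(blobs(cv2.morphologyEx(m.astype(np.uint8),cv2.MORPH_CLOSE,np.ones((9,9))),300),key=cv2.contourArea); print('mat',rect(ray(c,6)))
    grey=near(20)&(abs(r-b)<25)&(r>90)
    for c in blobs(cv2.morphologyEx(grey.astype(np.uint8),cv2.MORPH_OPEN,np.ones((3,3))),150):
        P=ray(c,24); print('foot+grip @24',rect(P), 'px',rect(c[:,0])[:2])
    return im,ray
E
python3 -c "
from h import *
matview('pics/m1.png')"
```

```text
t 10.55 tcp [ 594.1 -341.5  249.6] q [ 0.011  1.     0.001 -0.003]
mat (array([ 527.2, -353.3]), array([220.3, 100.6]), -0.57)
foot+grip @24 (array([ 597.2, -354.2]), array([55.9, 54.8]), -1.4) px (array([238.5, 189.5]), array([51., 51.]))
foot+grip @24 (array([ 527.4, -353.2]), array([54.3, 54.9]), -1.53) px (array([237.5, 124. ]), array([53., 52.]))
foot+grip @24 (array([ 456.1, -363.7]), array([56.1, 54.1]), -1.23) px (array([226. ,  57.5]), array([52., 51.]))
```

View pics/m1.png

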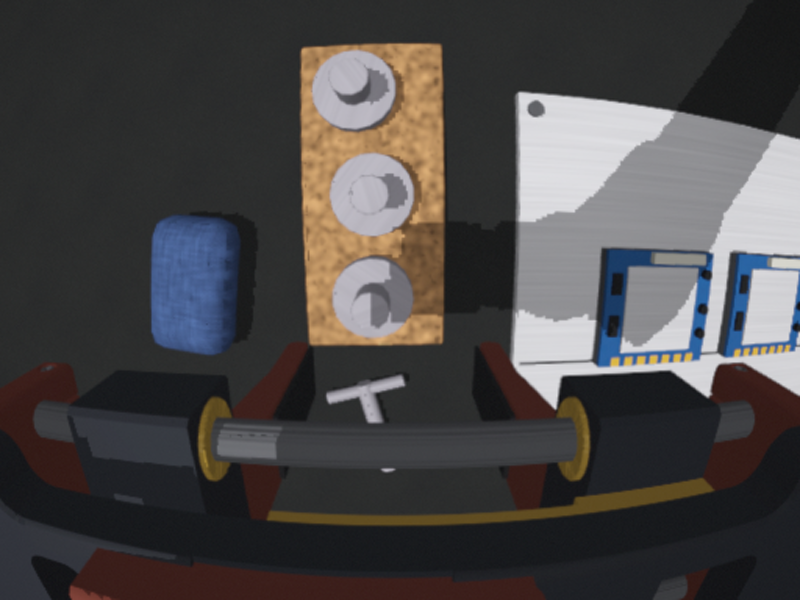

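Weights found on the mat: A (597,−354), B (527,−353), C (456,−364). The feet measure ~55 mm, and the mat is at (527,−353), 220×100. I'll grasp A.

Emit:
carry_out(deltas=[{"translation":[0.3,-1.2,-4],"dr":[0,0,0],"claw":80},{"translation":[0,0,-4],"dr":[0,0,0],"claw":80},{"translation":[0,0,-2],"dr":[0,0,0],"claw":80},{"translation":[0,0,0],"dr":[0,0,0],"claw":80}])

```text
clock: 11.0
tcp_pos: [594.1, -349.6, 146.0]
ee_rot: [0.012, 1.0, 0.003, -0.004]
force: [-0.1, -0.5, -0.2]
opening: 60.5
```

Emit:
carry_out(deltas=[{"translation":[0.3,-0.5,-1.5],"dr":[0,-0.008,0.015],"claw":80},{"translation":[0,0,-1.5],"dr":[0,0,0],"claw":80},{"translation":[0,0,-0.6],"dr":[0,0,0],"claw":80},{"translation":[0,0,0],"dr":[0,0,0],"claw":80}])

```text
clock: 11.4
tcp_pos: [597.8, -353.7, 109.6]
ee_rot: [0.003, 1.0, 0.003, 0.002]
force: [-0.5, -0.1, -0.2]
opening: 60.3
```

Emit:
carry_out(deltas=[{"translation":[0,0,-0.1],"dr":[0,0,0],"claw":200},{"translation":[0,0,0],"dr":[0,0,0],"claw":220},{"translation":[0,0,0],"dr":[0,0,0],"claw":220},{"translation":[0,0,0],"dr":[0,0,0],"claw":220},{"translation":[0,0,0],"dr":[0,0,0],"claw":220},{"translation":[0,0,0],"dr":[0,0,0],"claw":220}], newtons=30)

```text
clock: 12.0
tcp_pos: [599.1, -354.2, 111.1]
ee_rot: [0.003, 1.0, 0.002, 0.004]
force: [-0.4, -0.2, -3.4]
opening: 23.2
```

Emit:
carry_out(deltas=[{"translation":[0,0,3],"dr":[0,0,0],"claw":220},{"translation":[0,0,4],"dr":[0,0,0],"claw":220},{"translation":[0,4,3],"dr":[0,0,0],"claw":220},{"translation":[0.4,4.5,0],"dr":[0,0,0],"claw":220},{"translation":[0.4,4.5,0],"dr":[0,0,0],"claw":220},{"translation":[0.3,4.5,0],"dr":[0,0,0],"claw":220},{"translation":[0,3,0],"dr":[0,0,0],"claw":220},{"translation":[0,0,0],"dr":[0,0,0],"claw":220}])

```text
clock: 12.8
tcp_pos: [604.7, -142.0, 210.7]
ee_rot: [0.005, 1.0, 0.004, -0.0]
force: [0.3, 1.0, -3.1]
opening: 23.3
```

Emit:
carry_out(deltas=[{"translation":[0.5,0.7,-2.5],"dr":[-0.008,0,0],"claw":220},{"translation":[0,0,-2.5],"dr":[0,0,0],"claw":220},{"translation":[0,0,-1.5],"dr":[0,0,0],"claw":220},{"translation":[0,0,0],"dr":[0,0,0],"claw":220}])

```text
clock: 13.2
tcp_pos: [609.3, -134.3, 143.9]
ee_rot: [0.004, 1.0, -0.0, -0.0]
force: [-0.6, 0.6, -3.0]
opening: 23.4
```

Emit:
carry_out(deltas=[{"translation":[0.05,0,-0.8],"dr":[0,0,0],"claw":220},{"translation":[0,0,-0.3],"dr":[0,0,0],"claw":220},{"translation":[0,0,0],"dr":[0,0,0],"claw":220}])

```text
clock: 13.5
tcp_pos: [610.1, -136.5, 133.3]
ee_rot: [0.005, 1.0, -0.001, 0.0]
force: [1.0, -0.7, -3.4]
opening: 23.2
```

Emit:
carry_out(deltas=[{"translation":[0,0.2,-0.2],"dr":[0,0,0],"claw":220},{"translation":[0,0,-0.15],"dr":[0,0,0],"claw":220}])

```text
clock: 13.7
tcp_pos: [610.6, -135.0, 131.1]
ee_rot: [0.005, 1.0, -0.001, 0.001]
force: [-3.7, 2.3, 6.8]
opening: 23.5
```

Emit:
carry_out(deltas=[{"translation":[0,0,0.05],"dr":[0,0,0],"claw":80},{"translation":[0,0,0],"dr":[0,0,0],"claw":80},{"translation":[0,0,0],"dr":[0,0,0],"claw":80},{"translation":[0,0,2],"dr":[0,0,0],"claw":80},{"translation":[0,0,4],"dr":[0,0,0],"claw":80},{"translation":[0,-2,4],"dr":[0,0,0],"claw":80},{"translation":[-1.5,-4,1],"dr":[0,0,0],"claw":80},{"translation":[-1.5,-4,0],"dr":[0,0,0],"claw":80}])

```text
clock: 14.5
tcp_pos: [584.2, -229.8, 248.0]
ee_rot: [-0.001, 1.0, -0.0, 0.004]
force: [0.6, -0.5, -0.0]
opening: 60.3
```

Emit:
carry_out(deltas=[{"translation":[-2,-4,0],"dr":[0,0,0],"claw":80},{"translation":[-2,-4,-1],"dr":[0,0,0],"claw":80},{"translation":[-1,-3,-3],"dr":[0,0,0],"claw":80},{"translation":[0,0,-2],"dr":[0,0,0],"claw":80},{"translation":[0,0,0],"dr":[0,0,0],"claw":80}])

```text
clock: 15.0
tcp_pos: [529.7, -352.5, 191.8]
ee_rot: [0.003, 1.0, -0.004, 0.008]
force: [0.2, 0.4, 0.3]
opening: 60.1
```

Emit:
carry_out(deltas=[{"translation":[-0.2,-0.1,-3],"dr":[0.008,0.016,0],"claw":80},{"translation":[0,0,-3],"dr":[0,0,0],"claw":80},{"translation":[0,0,-1.4],"dr":[0,0,0],"claw":80},{"translation":[0,0,0],"dr":[0,0,0],"claw":80}])

```text
clock: 15.4
tcp_pos: [530.5, -353.3, 120.2]
ee_rot: [0.002, 1.0, -0.001, 0.003]
force: [-0.2, 0.5, 0.8]
opening: 60.3
```

Emit:
carry_out(deltas=[{"translation":[-0.3,0,-0.9],"dr":[0,0.006,0],"claw":80},{"translation":[0,0,-0.2],"dr":[0,0,0],"claw":80},{"translation":[0,0,0],"dr":[0,0,0],"claw":220},{"translation":[0,0,0],"dr":[0,0,0],"claw":220},{"translation":[0,0,0],"dr":[0,0,0],"claw":220},{"translation":[0,0,0],"dr":[0,0,0],"claw":220},{"translation":[0,0,0],"dr":[0,0,0],"claw":220}])

```text
clock: 16.1
tcp_pos: [530.5, -353.7, 114.2]
ee_rot: [0.001, 1.0, -0.003, 0.003]
force: [-0.0, -2.9, 0.8]
opening: 23.4
```

Emit:
carry_out(deltas=[{"translation":[0,0,3],"dr":[0,0,0],"claw":220},{"translation":[0,0,4],"dr":[0,0,0],"claw":220},{"translation":[1,4,4],"dr":[0,0,0],"claw":220},{"translation":[1.2,4.8,0],"dr":[0,0,0],"claw":220},{"translation":[1.2,4.8,0],"dr":[0,0,0],"claw":220},{"translation":[1.2,4.8,0],"dr":[0,0,0],"claw":220},{"translation":[1.2,4.8,0],"dr":[0,0,0],"claw":220},{"translation":[1.2,4.8,0],"dr":[0,0,0],"claw":220}])

```text
clock: 16.9
tcp_pos: [592.8, -80.6, 220.9]
ee_rot: [0.01, 1.0, -0.004, -0.0]
force: [0.5, 0.3, -3.4]
opening: 23.5
```

Emit:
carry_out(deltas=[{"translation":[1,4,0],"dr":[0,0,0],"claw":220},{"translation":[0,1,0],"dr":[0,0,0],"claw":220},{"translation":[0,0,0],"dr":[0,0,0],"claw":220}])

```text
clock: 17.2
tcp_pos: [602.9, -18.3, 219.1]
ee_rot: [0.004, 1.0, -0.002, -0.002]
force: [-0.2, -0.7, -3.4]
opening: 23.5
```

Emit:
carry_out(deltas=[{"translation":[1,1.2,-3],"dr":[0.004,-0.004,0],"claw":220},{"translation":[0,0,-3],"dr":[0,0,0],"claw":220},{"translation":[0,0,-1.5],"dr":[0,0,0],"claw":220},{"translation":[0,0,0],"dr":[0,0,0],"claw":220}])

```text
clock: 17.6
tcp_pos: [612.2, -12.0, 142.1]
ee_rot: [0.006, 1.0, -0.001, 0.001]
force: [-0.0, 0.2, -3.7]
opening: 23.4
```

Emit:
carry_out(deltas=[{"translation":[0.1,0.7,-0.5],"dr":[0,0,0],"claw":220},{"translation":[0,0,-0.1],"dr":[0,0,0],"claw":220}])

```text
clock: 17.8
tcp_pos: [613.2, -7.6, 136.4]
ee_rot: [0.008, 1.0, -0.002, 0.001]
force: [0.8, 0.3, -3.3]
opening: 23.5
```

Emit:
carry_out(deltas=[{"translation":[0,0.2,-0.15],"dr":[0,0,0],"claw":220},{"translation":[0,0,-0.1],"dr":[0,0,0],"claw":220}])

```text
clock: 18.0
tcp_pos: [613.9, -6.2, 135.3]
ee_rot: [0.009, 1.0, -0.002, 0.002]
force: [0.4, 1.0, -1.8]
opening: 23.5
```

Emit:
carry_out(deltas=[{"translation":[0,0,-0.1],"dr":[0,0,0],"claw":220},{"translation":[0,0,0],"dr":[0,0,0],"claw":80},{"translation":[0,0,0],"dr":[0,0,0],"claw":80},{"translation":[0,0,0],"dr":[0,0,0],"claw":80},{"translation":[0,0,2],"dr":[0,0,0],"claw":80},{"translation":[0,0,4],"dr":[0,0,0],"claw":80},{"translation":[0,0,4],"dr":[0,0,0],"claw":80},{"translation":[-2,-4,1],"dr":[0,0,0],"claw":80}])

```text
clock: 18.8
tcp_pos: [596.4, -40.7, 248.8]
ee_rot: [0.004, 1.0, -0.001, 0.003]
force: [0.7, -0.0, -0.3]
opening: 60.5
```

Emit:
carry_out(deltas=[{"translation":[-2,-5,0],"dr":[0,0,0],"claw":80},{"translation":[-2,-5,0],"dr":[0,0,0],"claw":80},{"translation":[-2,-5,0],"dr":[0,0,0],"claw":80},{"translation":[-2,-5,0],"dr":[0,0,0],"claw":80},{"translation":[-2,-5,0],"dr":[0,0,0],"claw":80},{"translation":[-2,-5,0],"dr":[0,0,0],"claw":80},{"translation":[-1.5,-2,0],"dr":[0,0,0],"claw":80},{"translation":[0,0,-2],"dr":[0,0,0],"claw":80}])

```text
clock: 19.6
tcp_pos: [464.0, -354.8, 238.9]
ee_rot: [0.006, 1.0, -0.005, 0.013]
force: [0.7, -0.4, -1.2]
opening: 60.3
```

Next is C at (456.1, −363.7).

Emit:
carry_out(deltas=[{"translation":[-0.6,-0.7,-4],"dr":[0.01,0.026,0],"claw":80},{"translation":[0,0,-4],"dr":[0,0,0],"claw":80},{"translation":[0,0,-2.5],"dr":[0,0,0],"claw":80},{"translation":[0,0,0],"dr":[0,0,0],"claw":80}])

```text
clock: 20.0
tcp_pos: [456.4, -364.8, 131.8]
ee_rot: [0.008, 1.0, -0.001, 0.001]
force: [-0.9, -0.6, -0.1]
opening: 60.2
```

Emit:
carry_out(deltas=[{"translation":[0,0.1,-1.4],"dr":[0,0,0],"claw":80},{"translation":[0,0,-0.7],"dr":[0,0,0],"claw":80},{"translation":[0,0,0],"dr":[0,0,0],"claw":80}])

```text
clock: 20.3
tcp_pos: [457.8, -364.5, 112.0]
ee_rot: [0.008, 1.0, -0.002, 0.002]
force: [0.7, -0.9, 0.5]
opening: 60.1
```

Emit:
carry_out(deltas=[{"translation":[-0.1,0,0],"dr":[0,0,0],"claw":220},{"translation":[0,0,0],"dr":[0,0,0],"claw":220},{"translation":[0,0,0],"dr":[0,0,0],"claw":220},{"translation":[0,0,0],"dr":[0,0,0],"claw":220},{"translation":[0,0,0],"dr":[0,0,0],"claw":220}])

```text
clock: 20.8
tcp_pos: [458.4, -365.1, 115.2]
ee_rot: [0.008, 1.0, -0.003, 0.005]
force: [-1.2, -0.3, -1.3]
opening: 23.9
```

Emit:
carry_out(deltas=[{"translation":[0,0,3],"dr":[0,0,0],"claw":220},{"translation":[0,0,4],"dr":[0,0,0],"claw":220},{"translation":[1,4,4],"dr":[0,0,0],"claw":220},{"translation":[1.7,5,0],"dr":[0,0,0],"claw":220},{"translation":[1.7,5,0],"dr":[0,0,0],"claw":220},{"translation":[1.7,5,0],"dr":[0,0,0],"claw":220},{"translation":[1.7,5,0],"dr":[0,0,0],"claw":220},{"translation":[1.7,5,0],"dr":[0,0,0],"claw":220}])

```text
clock: 21.6
tcp_pos: [543.2, -90.5, 222.6]
ee_rot: [0.016, 1.0, -0.004, 0.002]
force: [0.8, -0.9, -2.6]
opening: 23.3
```

Emit:
carry_out(deltas=[{"translation":[1.7,5,0],"dr":[0,0,0],"claw":220},{"translation":[1.7,5,0],"dr":[0,0,0],"claw":220},{"translation":[0.8,4,0],"dr":[0,0,0],"claw":220},{"translation":[0.5,3,0],"dr":[0,0,0],"claw":220},{"translation":[0,0,0],"dr":[0,0,0],"claw":220}])

```text
clock: 22.1
tcp_pos: [587.1, 87.4, 220.5]
ee_rot: [0.011, 1.0, -0.002, 0.001]
force: [-0.3, -0.6, -3.0]
opening: 23.4
```

Emit:
carry_out(deltas=[{"translation":[1.2,2.4,0],"dr":[0.004,0,0],"claw":220},{"translation":[1.2,2.2,-2],"dr":[0,0,0],"claw":220},{"translation":[0,0,-3],"dr":[0,0,0],"claw":220},{"translation":[0,0,-2],"dr":[0,0,0],"claw":220},{"translation":[0,0,0],"dr":[0,0,0],"claw":220}])

```text
clock: 22.6
tcp_pos: [610.0, 134.8, 146.8]
ee_rot: [0.01, 1.0, -0.001, -0.001]
force: [-0.3, 0.3, -3.4]
opening: 23.5
```

Emit:
carry_out(deltas=[{"translation":[0.3,-0.1,-0.6],"dr":[0,0,0],"claw":220},{"translation":[0,0,-0.3],"dr":[0,0,0],"claw":220},{"translation":[0,0,0],"dr":[0,0,0],"claw":220}])

```text
clock: 22.9
tcp_pos: [613.6, 131.9, 138.5]
ee_rot: [0.011, 1.0, -0.001, -0.001]
force: [-0.2, 0.8, -3.3]
opening: 23.8
```

Emit:
carry_out(deltas=[{"translation":[0,0.15,-0.25],"dr":[0,0,0],"claw":220},{"translation":[0,0,-0.1],"dr":[0,0,0],"claw":220}])

```text
clock: 23.1
tcp_pos: [614.5, 133.1, 136.4]
ee_rot: [0.011, 1.0, -0.001, 0.001]
force: [-1.3, 0.1, -3.2]
opening: 23.4
```

Emit:
carry_out(deltas=[{"translation":[-0.05,0,-0.1],"dr":[0,0,0],"claw":220},{"translation":[0,0,-0.1],"dr":[0,0,0],"claw":220}])

```text
clock: 23.3
tcp_pos: [614.2, 133.2, 135.3]
ee_rot: [0.011, 1.0, -0.0, 0.001]
force: [-3.1, 0.4, 4.4]
opening: 23.5
```

Emit:
carry_out(deltas=[{"translation":[0,0,0],"dr":[0,0,0],"claw":80},{"translation":[0,0,0],"dr":[0,0,0],"claw":80},{"translation":[0,0,0],"dr":[0,0,0],"claw":80},{"translation":[0,0,2],"dr":[0,0,0],"claw":80},{"translation":[0,0,4],"dr":[0,0,0],"claw":80},{"translation":[0.5,-4.5,4],"dr":[0,0,0],"claw":80},{"translation":[0.5,-4.5,3],"dr":[0,0,0],"claw":80},{"translation":[0.5,-3.5,0],"dr":[0,0,0],"claw":80}])

```text
clock: 24.1
tcp_pos: [628.8, 20.1, 264.9]
ee_rot: [0.005, 1.0, 0.001, 0.003]
force: [0.6, 0.4, 0.3]
opening: 60.1
```

```bash
cat >> h.py <<'E'
def shields(im,ray):
    """foot centres of weights standing on the modules (foot top z=44), by circle"""
    pass
E
python3 -c "
from h import *
arm.get_state()
plateview('pics/w4.png')"
```

```text
t 24.1 tcp [628.8  20.1 264.9] yaw [0.0097 1.    ] F [0.6 0.4 0.3]
line x0 656.44 slope 0.0095 n 45 sd 0.05
mod (array([ 610.1, -134.1]), array([ 89.6, 101.2]), -0.46) far mid gap to line 0.1
mod (array([611.7, 133.9]), array([ 89.1, 101. ]), -0.55) far mid gap to line 1.0
mod (array([610.7,  -5.2]), array([ 89.4, 100.3]), -0.59) far mid gap to line 0.7
```

View pics/w4.png

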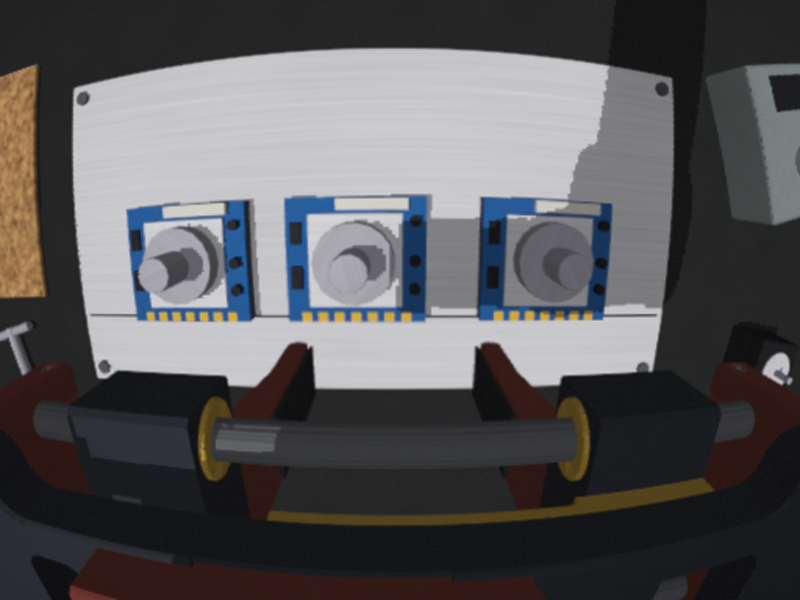

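Modules are still on the line and the weights stand centrally. On to the tester, with the gripper closed.

Emit:
carry_out(deltas=[{"translation":[-1,5,0],"dr":[0,0,0],"claw":255},{"translation":[-1,5,0],"dr":[0,0,0],"claw":255},{"translation":[-1,5,0],"dr":[0,0,0],"claw":255},{"translation":[-1,5,0],"dr":[0,0,0],"claw":255},{"translation":[-1,5,0],"dr":[0,0,0],"claw":255},{"translation":[-1,5,0],"dr":[0,0,0],"claw":255},{"translation":[0,3,0],"dr":[0,0,0],"claw":255}])

```text
clock: 24.85
tcp_pos: [567.7, 335.1, 266.0]
ee_rot: [0.019, 1.0, -0.003, 0.005]
force: [0.1, 0.2, 0.3]
opening: 7.6
```

```bash
python3 - <<'E'
from h import *
im,ray=cam('top'); sub=im[185:215,120:152].mean(2)
print('top head guess',ray([137.6,200.5],100))
s=arm.get_state(); print(s['tcp_pos'],s['ee_rot'].round(3))
im,ray=cam('wrist'); cv2.imwrite('pics/p1.png',cv2.resize(im[:,:,::-1],(800,600),interpolation=cv2.INTER_CUBIC))
v,u=np.mgrid[0:384,0:512]; W=ray(np.stack([u.ravel(),v.ravel()],1),100).reshape(384,512,2)
for t in (30,45,60):
  m=(im.max(2)<t)&(np.hypot(W[:,:,0]-510,W[:,:,1]-372)<60)
  for c in blobs(m,100):
    P=ray(c,100); print(t,rect(c[:,0])[:2],rect(P),cv2.minEnclosingCircle(P.astype(np.float32)))
E
```

```text
top head guess [[514.51724127 360.02245696]]
[566.80638944 340.4618415  265.64723966] [ 0.017  1.    -0.001  0.005]
30 (array([319.5, 141.6]), array([ 67.2, 132.1])) (array([519.7, 401. ]), array([113. ,  58.9]), -24.75) ((509.58758544921875, 379.1297607421875), 56.69939041137695)
45 (array([281., 138.]), array([42., 42.])) (array([515.8, 367.5]), array([35.3, 35.4]), -0.92) ((515.5574340820312, 366.8178405761719), 18.390491485595703)
45 (array([314.5, 146.3]), array([ 72.3, 140.1])) (array([523.7, 396.6]), array([119.9,  63.4]), -29.04) ((510.1072082519531, 372.14495849609375), 59.966522216796875)
60 (array([220. , 151.1]), array([ 4.5, 47.1])) (array([525.1, 316.1]), array([39.9,  3.8]), 14.84) ((524.6940307617188, 317.7670593261719), 19.953548431396484)
60 (array([280.5, 137.5]), array([43., 43.])) (array([515.4, 367.1]), array([36.2, 36.2]), -1.52) ((515.4421997070312, 367.01348876953125), 18.617321014404297)
60 (array([314.2, 145.9]), array([ 73.2, 140. ])) (array([523.3, 396.4]), array([119.9,  64.1]), -28.69) ((510.1072082519531, 372.14495849609375), 59.966522216796875)
60 (array([259.1,  78. ]), array([61.2, 25.5])) (array([464.7, 350.9]), array([21.5, 50.9]), 14.97) ((465.83673095703125, 351.53656005859375), 26.713701248168945)
```

View pics/p1.png

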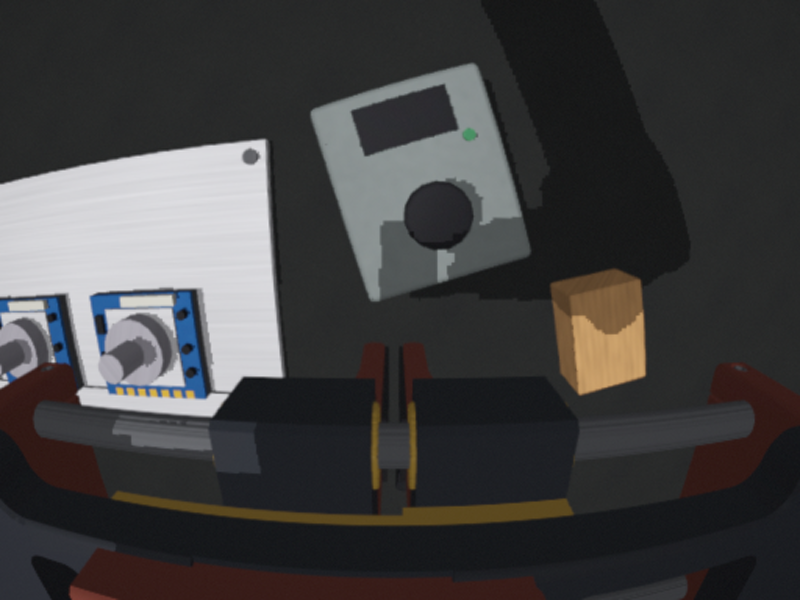

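The plunger head is at (515.5, 367), with a measured diameter of 37 mm.

Emit:
carry_out(deltas=[{"translation":[-2.5,1.2,0],"dr":[0,0.01,0],"claw":255},{"translation":[-2.5,1.2,-2],"dr":[0,0,0],"claw":255},{"translation":[0,0,-3],"dr":[0,0,0],"claw":255},{"translation":[0,0,-2],"dr":[0,0,0],"claw":255},{"translation":[0,0,0],"dr":[0,0,0],"claw":255}])

```text
clock: 25.45
tcp_pos: [516.6, 360.2, 193.9]
ee_rot: [0.018, 1.0, -0.002, 0.001]
force: [-0.7, 0.3, 0.5]
opening: 0.2
```

Emit:
carry_out(deltas=[{"translation":[-0.1,0.6,-0.8],"dr":[0,0,0],"claw":255},{"translation":[0,0,-0.5],"dr":[0,0,0],"claw":255},{"translation":[0,0,-0.5],"dr":[0,0,0],"claw":255},{"translation":[0,0,-0.4],"dr":[0,0,0],"claw":255}])

```text
clock: 25.85
tcp_pos: [517.7, 365.6, 173.9]
ee_rot: [0.02, 1.0, -0.002, 0.003]
force: [-3.8, -1.8, 5.9]
opening: 0.4
```

Emit:
carry_out(deltas=[{"translation":[0,0,-0.4],"dr":[0,0,0],"claw":255},{"translation":[0,0,-0.3],"dr":[0,0,0],"claw":255},{"translation":[0,0,-0.2],"dr":[0,0,0],"claw":255}])

```text
clock: 26.15
tcp_pos: [517.8, 365.5, 168.2]
ee_rot: [0.02, 1.0, -0.001, 0.003]
force: [-7.5, -5.1, 23.9]
opening: 0.4
```

Emit:
carry_out(deltas=[{"translation":[0,0,1],"dr":[0,0,0],"claw":255},{"translation":[0,0,3],"dr":[0,0,0],"claw":255},{"translation":[0.5,0,4],"dr":[0,0,0],"claw":255},{"translation":[2,-5,1],"dr":[0,0,0],"claw":200},{"translation":[2,-5,0],"dr":[0,0,0],"claw":120},{"translation":[2,-5,0],"dr":[0,0,0],"claw":80},{"translation":[2,-5,0],"dr":[0,0,0],"claw":80},{"translation":[2,-5,0],"dr":[0,0,0],"claw":80}])

```text
clock: 26.95
tcp_pos: [616.4, 135.6, 264.5]
ee_rot: [0.012, 1.0, 0.004, 0.007]
force: [1.0, -0.1, -0.1]
opening: 36.8
```

Emit:
carry_out(deltas=[{"translation":[1,-4,0],"dr":[0,0,0],"claw":80},{"translation":[0,-3,0],"dr":[0,0,0],"claw":80},{"translation":[0,0,0],"dr":[0,0,0],"claw":80}])

```text
clock: 27.25
tcp_pos: [629.4, 52.0, 265.6]
ee_rot: [0.018, 1.0, 0.002, 0.009]
force: [0.6, -0.0, 1.0]
opening: 59.1
```

```bash
python3 -c "
from h import *
plateview('pics/w5.png')"
```

```text
t 27.25 tcp [629.4  52.  265.6] yaw [0.0365 0.9993] F [ 0.6 -0.   1. ]
line x0 656.37 slope 0.0089 n 44 sd 0.15
mod (array([ 610. , -133.7]), array([ 89.6, 101.4]), -0.42) far mid gap to line 0.2
mod (array([610.8,  -5.1]), array([ 89.8, 100.4]), -0.51) far mid gap to line 0.5
mod (array([611.9, 134.1]), array([ 89.6, 100.1]), -0.57) far mid gap to line 0.7
```

View pics/w5.png

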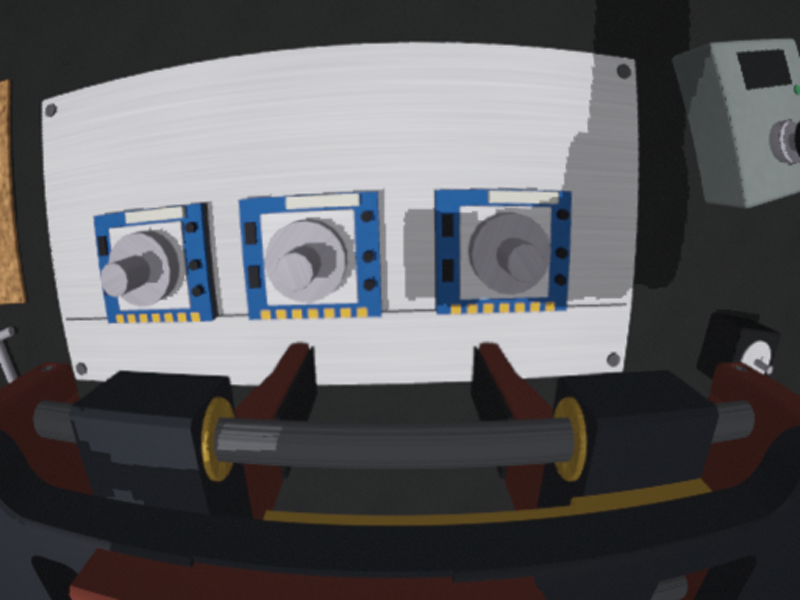

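The modules did not move through the press. Now I return the weights, left one first.

Emit:
carry_out(deltas=[{"translation":[-0.5,4,0],"dr":[0,0.018,0.027],"claw":80},{"translation":[-0.5,3.5,-2],"dr":[0,0,0],"claw":80},{"translation":[-0.4,0,-4],"dr":[0,0,0],"claw":80},{"translation":[0,0,-4],"dr":[0,0,0],"claw":80},{"translation":[0,0,-1],"dr":[0,0,0],"claw":80},{"translation":[0,0,0],"dr":[0,0,0],"claw":80}])

```text
clock: 27.9
tcp_pos: [615.0, 141.9, 155.4]
ee_rot: [-0.0, 1.0, 0.006, 0.003]
force: [0.2, 0.0, -0.1]
opening: 60.2
```

Emit:
carry_out(deltas=[{"translation":[-0.2,-0.9,-0.5],"dr":[-0.012,0.006,0],"claw":80},{"translation":[0,0,-1],"dr":[0,0,0],"claw":80},{"translation":[0,0,-0.7],"dr":[0,0,0],"claw":80},{"translation":[0,0,0],"dr":[0,0,0],"claw":80}])

```text
clock: 28.3
tcp_pos: [615.4, 132.6, 136.6]
ee_rot: [-0.0, 1.0, 0.001, 0.003]
force: [-0.5, -1.4, -1.0]
opening: 60.7
```

Emit:
carry_out(deltas=[{"translation":[-0.2,0,-0.5],"dr":[0,0.004,0],"claw":80},{"translation":[0,0,-0.1],"dr":[0,0,0],"claw":80},{"translation":[0,0.05,0],"dr":[0,0,0],"claw":220},{"translation":[0,0,0],"dr":[0,0,0],"claw":220},{"translation":[0,0,0],"dr":[0,0,0],"claw":220},{"translation":[0,0,0],"dr":[0,0,0],"claw":220},{"translation":[0,0,0],"dr":[0,0,0],"claw":220}], newtons=25)

```text
clock: 29.0
tcp_pos: [614.3, 133.0, 131.8]
ee_rot: [0.0, 1.0, 0.001, 0.002]
force: [-0.3, 4.5, 1.6]
opening: 23.8
```

Emit:
carry_out(deltas=[{"translation":[0,0,2],"dr":[0,0,0],"claw":220},{"translation":[0,0,4],"dr":[0,0,0],"claw":220},{"translation":[0,0,4],"dr":[0,0,0],"claw":220},{"translation":[0,-5,0],"dr":[0,0,0],"claw":220},{"translation":[-1.5,-5,0],"dr":[0,0,0],"claw":220},{"translation":[-1.5,-5,0],"dr":[0,0,0],"claw":220},{"translation":[-1.5,-5,0],"dr":[0,0,0],"claw":220},{"translation":[-1.5,-5,0],"dr":[0,0,0],"claw":220}])

```text
clock: 29.8
tcp_pos: [552.1, -104.3, 231.2]
ee_rot: [-0.009, 1.0, 0.002, -0.001]
force: [2.2, -1.2, -2.1]
opening: 23.5
```

Emit:
carry_out(deltas=[{"translation":[-1.5,-5,0],"dr":[0,0,0],"claw":220},{"translation":[-1.5,-5,0],"dr":[0,0,0],"claw":220},{"translation":[-1.5,-5,0],"dr":[0,0,0],"claw":220},{"translation":[-1.5,-5,0],"dr":[0,0,0],"claw":220},{"translation":[-1.5,-4,0],"dr":[0,0,0],"claw":220},{"translation":[-1,-1,0],"dr":[0,0,0],"claw":220},{"translation":[0,0,0],"dr":[0,0,0],"claw":220}])

```text
clock: 30.5
tcp_pos: [460.5, -354.2, 229.3]
ee_rot: [-0.003, 1.0, 0.001, -0.003]
force: [-0.3, 0.1, -4.3]
opening: 23.2
```

Emit:
carry_out(deltas=[{"translation":[-0.3,0.1,-4],"dr":[0,-0.006,0],"claw":220},{"translation":[0,0,-4],"dr":[0,0,0],"claw":220},{"translation":[0,0,-2],"dr":[0,0,0],"claw":220},{"translation":[0,0,0],"dr":[0,0,0],"claw":220}])

```text
clock: 30.9
tcp_pos: [460.9, -347.1, 126.8]
ee_rot: [-0.006, 1.0, 0.003, 0.002]
force: [-1.1, 0.3, -3.3]
opening: 23.4
```

Emit:
carry_out(deltas=[{"translation":[-0.3,-0.6,-0.8],"dr":[-0.006,0.004,0],"claw":220},{"translation":[0,0,-0.4],"dr":[0,0,0],"claw":220},{"translation":[0,0,-0.1],"dr":[0,0,0],"claw":220}])

```text
clock: 31.2
tcp_pos: [460.5, -351.2, 114.7]
ee_rot: [-0.008, 1.0, -0.0, 0.0]
force: [-0.6, -0.5, -3.2]
opening: 23.4
```

Emit:
carry_out(deltas=[{"translation":[-0.2,-0.1,-0.2],"dr":[0,0,0],"claw":220},{"translation":[0,0,-0.1],"dr":[0,0,0],"claw":220}])

```text
clock: 31.4
tcp_pos: [459.3, -352.6, 113.0]
ee_rot: [-0.008, 1.0, -0.001, 0.002]
force: [-0.5, 0.1, -3.8]
opening: 23.8
```

Emit:
carry_out(deltas=[{"translation":[0,0,-0.12],"dr":[0,0,0],"claw":220},{"translation":[0,0,-0.1],"dr":[0,0,0],"claw":220}])

```text
clock: 31.6
tcp_pos: [459.6, -353.0, 111.7]
ee_rot: [-0.008, 1.0, -0.001, 0.002]
force: [-2.4, 1.2, 4.5]
opening: 23.5
```

Contact, so I release and go for the right module's weight at about (610, −135).

Emit:
carry_out(deltas=[{"translation":[0,0,0],"dr":[0,0,0],"claw":80},{"translation":[0,0,0],"dr":[0,0,0],"claw":80},{"translation":[0,0,0],"dr":[0,0,0],"claw":80},{"translation":[0,0,3],"dr":[0,0,0],"claw":80},{"translation":[0,0,5],"dr":[0,0,0],"claw":80},{"translation":[1.5,3,3],"dr":[0,0,-0.016],"claw":80},{"translation":[2.5,4,0],"dr":[0,0,0],"claw":80},{"translation":[2.5,4,0],"dr":[0,0,0],"claw":80}])

```text
clock: 32.4
tcp_pos: [522.4, -248.4, 228.4]
ee_rot: [0.008, 1.0, -0.004, 0.004]
force: [0.8, -0.2, 0.2]
opening: 60.2
```

Emit:
carry_out(deltas=[{"translation":[3,4,0],"dr":[0,0,0],"claw":80},{"translation":[3,4,0],"dr":[0,0,0],"claw":80},{"translation":[2.5,2.5,-1],"dr":[0,0,0],"claw":80},{"translation":[0,0,-3],"dr":[0,0,0],"claw":80},{"translation":[0,0,0],"dr":[0,0,0],"claw":80}])

```text
clock: 32.9
tcp_pos: [614.2, -131.3, 190.7]
ee_rot: [0.003, 1.0, -0.002, 0.008]
force: [-0.2, -0.1, -1.0]
opening: 60.4
```

Emit:
carry_out(deltas=[{"translation":[-0.4,-0.4,-2.5],"dr":[0.004,0.016,0],"claw":80},{"translation":[0,0,-2],"dr":[0,0,0],"claw":80},{"translation":[0,0,-0.8],"dr":[0,0,0],"claw":80},{"translation":[0,0,0],"dr":[0,0,0],"claw":80}])

```text
clock: 33.3
tcp_pos: [611.0, -137.6, 140.6]
ee_rot: [0.004, 1.0, -0.001, 0.002]
force: [-0.5, 0.0, 0.2]
opening: 60.4
```

Emit:
carry_out(deltas=[{"translation":[-0.1,0.25,-0.8],"dr":[0,0.004,0],"claw":80},{"translation":[0,0,-0.2],"dr":[0,0,0],"claw":80},{"translation":[0,0,0],"dr":[0,0,0],"claw":80}])

```text
clock: 33.6
tcp_pos: [610.9, -136.3, 133.1]
ee_rot: [0.005, 1.0, -0.001, 0.002]
force: [-0.7, 0.2, -0.4]
opening: 60.1
```

Emit:
carry_out(deltas=[{"translation":[0,0.1,-0.25],"dr":[0,0,0],"claw":120},{"translation":[0,0,0],"dr":[0,0,0],"claw":220},{"translation":[0,0,0],"dr":[0,0,0],"claw":220},{"translation":[0,0,0],"dr":[0,0,0],"claw":220},{"translation":[0,0,0],"dr":[0,0,0],"claw":220},{"translation":[0,0,0],"dr":[0,0,0],"claw":220}])

```text
clock: 34.2
tcp_pos: [611.5, -135.2, 131.9]
ee_rot: [0.005, 1.0, -0.001, 0.003]
force: [1.5, -0.2, -0.1]
opening: 23.6
```

Emit:
carry_out(deltas=[{"translation":[0,0,2],"dr":[0,0,0],"claw":220},{"translation":[0,0,4],"dr":[0,0,0],"claw":220},{"translation":[0,0,4],"dr":[0,0,0],"claw":220},{"translation":[-1,-4.5,0],"dr":[0,0,0],"claw":220},{"translation":[-2,-4.5,0],"dr":[0,0,0],"claw":220},{"translation":[-2,-4.5,0],"dr":[0,0,0],"claw":220},{"translation":[-2,-4.5,0],"dr":[0,0,0],"claw":220},{"translation":[-1,-3.5,0],"dr":[0,0,0],"claw":220}])

```text
clock: 35.0
tcp_pos: [528.2, -346.0, 231.2]
ee_rot: [-0.003, 1.0, 0.001, -0.001]
force: [0.7, -1.8, -2.0]
opening: 23.4
```

Emit:
carry_out(deltas=[{"translation":[0,0,-2],"dr":[0,0,0],"claw":220},{"translation":[0,0,-2],"dr":[0,0,0],"claw":220},{"translation":[0,0,0],"dr":[0,0,0],"claw":220}])

```text
clock: 35.3
tcp_pos: [522.2, -354.9, 189.8]
ee_rot: [0.003, 1.0, -0.001, -0.002]
force: [0.0, -0.2, -3.1]
opening: 23.5
```

Emit:
carry_out(deltas=[{"translation":[0.6,0.2,-3],"dr":[0,0,0],"claw":220},{"translation":[0,0,-2.5],"dr":[0,0,0],"claw":220},{"translation":[0,0,-1],"dr":[0,0,0],"claw":220},{"translation":[0,0,0],"dr":[0,0,0],"claw":220}])

```text
clock: 35.7
tcp_pos: [529.3, -352.0, 124.9]
ee_rot: [0.002, 1.0, -0.0, -0.002]
force: [0.0, 0.4, -3.0]
opening: 23.6
```

Emit:
carry_out(deltas=[{"translation":[0,-0.1,-0.8],"dr":[0,0,0],"claw":220},{"translation":[0,0,-0.3],"dr":[0,0,0],"claw":220},{"translation":[0,0,-0.1],"dr":[0,0,0],"claw":220}])

```text
clock: 36.0
tcp_pos: [530.8, -353.4, 115.1]
ee_rot: [0.002, 1.0, -0.001, -0.0]
force: [-0.7, -0.4, -3.0]
opening: 23.5
```

Emit:
carry_out(deltas=[{"translation":[-0.1,0,-0.2],"dr":[0,0,0],"claw":220},{"translation":[0,0,-0.15],"dr":[0,0,0],"claw":220},{"translation":[0,0,-0.1],"dr":[0,0,0],"claw":220}])

```text
clock: 36.3
tcp_pos: [530.3, -353.9, 111.9]
ee_rot: [0.002, 1.0, -0.001, 0.001]
force: [-1.9, 0.7, 3.9]
opening: 23.6
```

Contact, so I release and go to the middle weight at (612, −6).

Emit:
carry_out(deltas=[{"translation":[0,0,0],"dr":[0,0,0],"claw":80},{"translation":[0,0,0],"dr":[0,0,0],"claw":80},{"translation":[0,0,0],"dr":[0,0,0],"claw":80},{"translation":[0,0,3],"dr":[0,0,0],"claw":80},{"translation":[0,0,5],"dr":[0,0,0],"claw":80},{"translation":[1,4,3],"dr":[0,0,0],"claw":80},{"translation":[1,5,0],"dr":[0,0,0],"claw":80},{"translation":[1,5,0],"dr":[0,0,0],"claw":80}])

```text
clock: 37.1
tcp_pos: [558.3, -220.9, 228.3]
ee_rot: [0.01, 1.0, -0.005, 0.003]
force: [0.6, -0.5, 0.5]
opening: 60.2
```

Emit:
carry_out(deltas=[{"translation":[1,5,0],"dr":[0,0,0],"claw":80},{"translation":[1,5,0],"dr":[0,0,0],"claw":80},{"translation":[1,5,0],"dr":[0,0,0],"claw":80},{"translation":[1,4,0],"dr":[0,0,0],"claw":80},{"translation":[0.5,1,-1],"dr":[0,0,0],"claw":80},{"translation":[0,0,-3],"dr":[0,0,0],"claw":80},{"translation":[0,0,0],"dr":[0,0,0],"claw":80}])

```text
clock: 37.8
tcp_pos: [605.6, -9.8, 191.3]
ee_rot: [0.004, 1.0, -0.003, 0.008]
force: [-0.8, 0.1, -0.1]
opening: 60.3
```

Emit:
carry_out(deltas=[{"translation":[0.5,0.3,-2.5],"dr":[0.006,0.016,0],"claw":80},{"translation":[0,0,-2],"dr":[0,0,0],"claw":80},{"translation":[0,0,-0.8],"dr":[0,0,0],"claw":80},{"translation":[0,0,0],"dr":[0,0,0],"claw":80}])

```text
clock: 38.2
tcp_pos: [612.2, -11.5, 140.5]
ee_rot: [0.006, 1.0, -0.0, 0.002]
force: [0.6, 0.4, 0.0]
opening: 60.0
```

Emit:
carry_out(deltas=[{"translation":[-0.1,0.55,-0.8],"dr":[0,0.004,0],"claw":80},{"translation":[0,0,-0.2],"dr":[0,0,0],"claw":80},{"translation":[0,0,0],"dr":[0,0,0],"claw":80}])

```text
clock: 38.5
tcp_pos: [612.3, -7.2, 132.7]
ee_rot: [0.008, 1.0, -0.001, 0.001]
force: [0.1, -0.4, -0.7]
opening: 60.3
```

Emit:
carry_out(deltas=[{"translation":[0,0.1,-0.2],"dr":[0,0,0],"claw":120},{"translation":[0,0,0],"dr":[0,0,0],"claw":220},{"translation":[0,0,0],"dr":[0,0,0],"claw":220},{"translation":[0,0,0],"dr":[0,0,0],"claw":220},{"translation":[0,0,0],"dr":[0,0,0],"claw":220},{"translation":[0,0,0],"dr":[0,0,0],"claw":220}])

```text
clock: 39.1
tcp_pos: [612.9, -6.0, 132.1]
ee_rot: [0.007, 1.0, -0.0, 0.002]
force: [0.2, 0.5, -1.0]
opening: 23.3
```

Emit:
carry_out(deltas=[{"translation":[0,0,2],"dr":[0,0,0],"claw":220},{"translation":[0,0,4],"dr":[0,0,0],"claw":220},{"translation":[0,0,4],"dr":[0,0,0],"claw":220},{"translation":[0,-4.5,0],"dr":[0,0,0],"claw":220},{"translation":[0,-4.8,0],"dr":[0,0,0],"claw":220},{"translation":[0,-4.8,0],"dr":[0,0,0],"claw":220},{"translation":[0,-4.8,0],"dr":[0,0,0],"claw":220},{"translation":[0,-4.8,0],"dr":[0,0,0],"claw":220}])

```text
clock: 39.9
tcp_pos: [609.9, -237.6, 231.3]
ee_rot: [-0.002, 1.0, 0.002, -0.002]
force: [0.7, 0.4, -3.5]
opening: 23.4
```

Emit:
carry_out(deltas=[{"translation":[0,-4.8,0],"dr":[0,0,0],"claw":220},{"translation":[-0.5,-3,0],"dr":[0,0,0],"claw":220},{"translation":[-0.5,-2,-1],"dr":[0,0,0],"claw":220},{"translation":[0,0,-2],"dr":[0,0,0],"claw":220},{"translation":[0,0,0],"dr":[0,0,0],"claw":220}])

```text
clock: 40.4
tcp_pos: [593.0, -350.2, 197.1]
ee_rot: [0.004, 1.0, 0.001, -0.006]
force: [-0.1, 1.1, -3.9]
opening: 23.5
```

Emit:
carry_out(deltas=[{"translation":[0.5,-0.2,-3],"dr":[0,-0.01,0],"claw":220},{"translation":[0,0,-3],"dr":[0,0,0],"claw":220},{"translation":[0,0,-1],"dr":[0,0,0],"claw":220},{"translation":[0,0,0],"dr":[0,0,0],"claw":220}])

```text
clock: 40.8
tcp_pos: [598.8, -350.8, 126.8]
ee_rot: [0.003, 1.0, 0.001, -0.001]
force: [-0.2, 0.2, -3.9]
opening: 23.7
```

Emit:
carry_out(deltas=[{"translation":[0,-0.2,-0.9],"dr":[0,0,0],"claw":220},{"translation":[0,0,-0.4],"dr":[0,0,0],"claw":220},{"translation":[0,0,-0.15],"dr":[0,0,0],"claw":220},{"translation":[0,0,-0.1],"dr":[0,0,0],"claw":220}])

```text
clock: 41.2
tcp_pos: [601.0, -352.8, 114.4]
ee_rot: [0.003, 1.0, 0.0, 0.001]
force: [-0.3, -0.4, -3.4]
opening: 23.4
```

Emit:
carry_out(deltas=[{"translation":[-0.1,0,-0.15],"dr":[0,0,0],"claw":220},{"translation":[0,0,-0.15],"dr":[0,0,0],"claw":220},{"translation":[0,0,-0.1],"dr":[0,0,0],"claw":220}])

```text
clock: 41.5
tcp_pos: [600.5, -353.1, 112.1]
ee_rot: [0.003, 1.0, -0.0, 0.003]
force: [-2.1, 1.9, 5.5]
opening: 23.7
```

Release, lift and check the mat and the plate.

Emit:
carry_out(deltas=[{"translation":[0,0,0],"dr":[0,0,0],"claw":80},{"translation":[0,0,0],"dr":[0,0,0],"claw":80},{"translation":[0,0,0],"dr":[0,0,0],"claw":80},{"translation":[0,0,3],"dr":[0,0,0],"claw":80},{"translation":[0,0,5],"dr":[0,0,0],"claw":80},{"translation":[0,0,5],"dr":[0,0,0],"claw":80},{"translation":[0,0,1],"dr":[0,0,0],"claw":80},{"translation":[0,0,0],"dr":[0,0,0],"claw":80}])

```text
clock: 42.3
tcp_pos: [600.4, -353.5, 257.7]
ee_rot: [0.003, 1.0, -0.001, 0.003]
force: [0.2, 0.3, -0.4]
opening: 60.3
```

```bash
python3 -c "
from h import *
matview('pics/m2.png')"
```

```text
t 42.3 tcp [ 600.4 -353.5  257.7] q [ 0.003  1.    -0.001  0.003]
mat (array([ 527.4, -353.2]), array([220.4, 100.7]), -0.49)
foot+grip @24 (array([ 597.6, -351.7]), array([56.6, 53.6]), -0.28) px (array([252.5, 179.5]), array([49., 51.]))
foot+grip @24 (array([ 527.1, -352.5]), array([54.4, 53.8]), -0.32) px (array([251.5, 114.5]), array([51., 51.]))
foot+grip @24 (array([ 456.5, -351.6]), array([56.4, 54.9]), -0.15) px (array([252.,  50.]), array([52., 50.]))
```

Emit:
carry_out(deltas=[{"translation":[0.4,4.8,0],"dr":[0,0,0],"claw":80},{"translation":[0.4,4.8,0],"dr":[0,0,0],"claw":80},{"translation":[0.4,4.8,0],"dr":[0,0,0],"claw":80},{"translation":[0.4,4.8,0],"dr":[0,0,0],"claw":80},{"translation":[0.4,4.8,0],"dr":[0,0,0],"claw":80},{"translation":[0.4,4.8,0],"dr":[0,0,0],"claw":80},{"translation":[0,3,0],"dr":[0,0,0],"claw":80},{"translation":[0,0,0],"dr":[0,0,0],"claw":80}])

```text
clock: 43.15
tcp_pos: [616.2, -24.4, 241.6]
ee_rot: [0.005, 1.0, -0.001, -0.006]
force: [0.5, -0.3, -1.0]
opening: 60.2
```

```bash
python3 -c "
from h import *
plateview('pics/w6.png')
im=np.hstack([cv2.imread('pics/m2.png'),cv2.imread('pics/w6.png')]); cv2.imwrite('pics/f1.png',cv2.resize(im,(800,300),interpolation=cv2.INTER_AREA))"
```

```text
t 43.15 tcp [616.2 -24.4 241.6] yaw [0.0098 0.9999] F [ 0.5 -0.3 -1. ]
line x0 656.39 slope 0.0087 n 44 sd 0.09
mod (array([611.9, 133.4]), array([ 89.7, 101.5]), -0.42) far mid gap to line 0.7
mod (array([ 610. , -134.3]), array([ 89.8, 100.8]), -0.62) far mid gap to line 0.2
mod (array([610.9,  -5.5]), array([89.7, 99.7]), -0.38) far mid gap to line 0.4
```

View pics/f1.png

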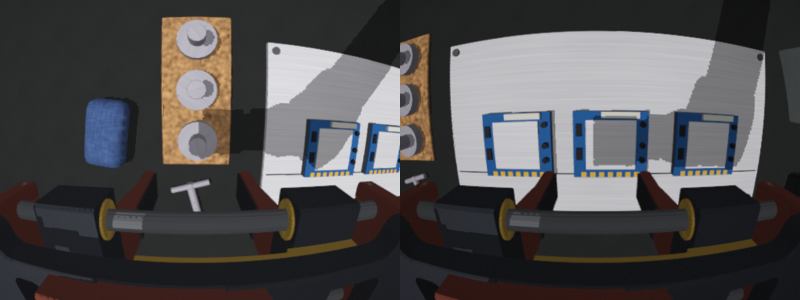

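The three weights stand upright on the mat, and all modules are within 1 mm of the line. Handing in.

```bash
python3 -c "
from station import arm
print(arm.close_job(), arm.get_state()['clock'])"
```

```text
the job is handed in; nothing more can be done
the job is handed in; nothing more can be done
```

The job is done and handed in at about 43 s on the robot's clock. I pushed three modules to the scribed line and stood a weight on the middle of each. I then pressed the plunger to its stop, let it rise, and stood the weights back on the cork mat.

**Modules:** the last wrist view put their far edges 0.2, 0.4 and 0.7 mm short of the line's centre, with their angle matching the line to about 0.1°. The camera calibration is only good to about 2 mm. I saw no knock to a module at any check.

**Plunger:** at the bottom the fingertips were at about 88 mm with 24 N on the tool, against a spring force of 8.5 N at the stop. I did not measure the plunger's height after letting it rise.

**Weights:** all three stand upright in a row on the mat, within about 2 mm of its centreline.

**Other things:** the case and chuck key looked undisturbed in the last views. The stepper was last seen just after the press. The carton was last seen just before it, and was not re-checked at the end.

No check failed. One early line measurement was wrong because module edges were mistaken for the line; I corrected the method before using it.

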